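Find the loose bolt on the blower and hold its cap open

TASK

First seat the grey control module flat and square in the pocket on top of the blower housing and let go of it. Then tap the three bolt heads along the housing's edge until you find the loose one, which sinks when pushed (push it in fully), and lift only that bolt's hinged cap by its pull bar to about 45 degrees. Finish while still holding that cap raised, so that a colleague can tighten the bolt; leave the other caps shut and the things around undisturbed.

Things in the scene. Friction and masses are not known exactly. Their poses are not given: they have to be found in the camera images.
- housing: White plastic blower housing, fixed on the bench: a block 180 (x) by 290 (y) mm, its flat top 60 mm above the bench, with a round fan drum (radius 100, 67 high) and an outlet pipe on its +x side. Origin at bench level; the block spans x -85..95 and y -145..145 mm from it. Its low-x edge, towards the robot, carries three bolts in a row along y, 95 mm apart, each with its own cap.
- pocket (a point): Centre of the floor of the rectangular pocket in the housing's top, 58 mm along the housing's x by 74 mm along its y, 15 mm deep (floor 45 mm above the bench). Axes as the housing's.
- module: Loose control module, about 160 g: a grey base 54 (x) by 70 (y) by 22 mm high, and centred on it a black grip block 40 (x) by 26 (y) by 30 mm, so 52 mm in all. Origin at the centre of the underside. Fits the pocket with 2 mm to spare on each side, its x along the housing's x, either way round.
- bolt_left (a joint): How far the bolt at the +y end of the row is pushed in, m: 0 as it stands at the start, all three alike. A tight bolt gives under 1 mm; the one loose bolt (which one changes) slides straight down under about 3 N, to a stop at 7 mm, and stays down.
- bolt_top_left (a point): Centre of the top face of that bolt's steel hex head (18 mm across, 78 mm above the bench and 13 mm proud of its cap's plate at the start); moves down with the bolt.
- cap_left (a joint): Opening angle of the cap at the +y end of the row, rad: 0 shut, up to 1.3. The cap is a grey plate 40 wide and 4 mm thick with a window that the bolt head stands through, hinged on its +x side (axis along the housing's y) and sprung shut (about 1 to 1.5 N at its bar), so it closes if let go.
- cap_bar_left (a point): Middle of that cap's pull bar: a round bar 12 mm thick and 26 mm long, along the housing's y, 76 mm from the hinge line and 26 mm out beyond the housing's low-x edge, 66 mm above the bench when shut, nothing below it. Can be pinched by its two ends; moves with the cap.
- cap_hinge_left (a point): Point on that cap's hinge line, at the middle of the cap, 63 mm above the bench; fixed to the housing. Axes as the housing's.
- bolt_middle (a joint): How far the bolt at the middle of the row is pushed in, m: 0 as it stands at the start, all three alike. A tight bolt gives under 1 mm; the one loose bolt (which one changes) slides straight down under about 3 N, to a stop at 7 mm, and stays down.
- bolt_top_middle (a point): Centre of the top face of that bolt's steel hex head (18 mm across, 78 mm above the bench and 13 mm proud of its cap's plate at the start); moves down with the bolt.
- cap_middle (a joint): Opening angle of the cap at the middle of the row, rad: 0 shut, up to 1.3. The cap is a grey plate 40 wide and 4 mm thick with a window that the bolt head stands through, hinged on its +x side (axis along the housing's y) and sprung shut (about 1 to 1.5 N at its bar), so it closes if let go.
- cap_bar_middle (a point): Middle of that cap's pull bar: a round bar 12 mm thick and 26 mm long, along the housing's y, 76 mm from the hinge line and 26 mm out beyond the housing's low-x edge, 66 mm above the bench when shut, nothing below it. Can be pinched by its two ends; moves with the cap.
- cap_hinge_middle (a point): Point on that cap's hinge line, at the middle of the cap, 63 mm above the bench; fixed to the housing. Axes as the housing's.
- bolt_right (a joint): How far the bolt at the -y end of the row is pushed in, m: 0 as it stands at the start, all three alike. A tight bolt gives under 1 mm; the one loose bolt (which one changes) slides straight down under about 3 N, to a stop at 7 mm, and stays down.
- bolt_top_right (a point): Centre of the top face of that bolt's steel hex head (18 mm across, 78 mm above the bench and 13 mm proud of its cap's plate at the start); moves down with the bolt.
- cap_right (a joint): Opening angle of the cap at the -y end of the row, rad: 0 shut, up to 1.3. The cap is a grey plate 40 wide and 4 mm thick with a window that the bolt head stands through, hinged on its +x side (axis along the housing's y) and sprung shut (about 1 to 1.5 N at its bar), so it closes if let go.
- cap_bar_right (a point): Middle of that cap's pull bar: a round bar 12 mm thick and 26 mm long, along the housing's y, 76 mm from the hinge line and 26 mm out beyond the housing's low-x edge, 66 mm above the bench when shut, nothing below it. Can be pinched by its two ends; moves with the cap.
- cap_hinge_right (a point): Point on that cap's hinge line, at the middle of the cap, 63 mm above the bench; fixed to the housing. Axes as the housing's.
- screw_tray: Open milky tray of screws, 100 by 130 by 28 mm; origin under its centre. Bystander.
- screwdriver: Screwdriver lying on the bench. Bystander.
- tape_roll: Roll of clear tape lying flat, 90 mm across, 24 high; origin under its centre. Bystander.
- screw_cup: White cup, 70 mm across, 50 high; origin under its centre. Bystander.

How it is judged:
By the outcome, as a careful person would: the job done as asked, in the order asked, and still so for the second after the job is handed in, while the arm keeps its last pose, push and grip.
It also fails if it takes over 64 s, if anything falls off the work surface, if the arm or the gripper's body presses on something with over 40 N, if the wrist force passes 120 N, or if a joint passes its speed limit or range.

ROBOT

A 7-joint arm with a two-finger parallel gripper is mounted at the origin on the work surface. World frame = base frame: x ahead of the robot, y to its left, z up, the work surface at z = 0. Lengths are in m, angles in rad, forces in N, time in s.
With the tool pointing down it reaches from about 0.425 to 0.925 m from the base axis. Payload 6.8 kg.
Tool frame: the origin (TCP) lies at the very end of the fingers, on their centre line; the grasp point (between the pads) lies 19 mm behind it; z points along the fingers, y is the line along which they close (so a half turn about z gives the same grasp; the last joint's range is limited). The gripper opens to 85 mm and grips with 20 to 120 N. Pads are 22 mm wide; open, the fingers measure 114 mm over their backs; the gripper's body (76 mm by 85 mm) begins 54 mm behind the grasp point. The pads swing forward as they close: fully open they stand 13 mm farther back than shut.
Start: joints at [-1.305, 0.477, 0.022, 1.555, -0.011, 1.109, -0.083], TCP at [0.246, 0.628, 0.231] pointing down, gripper open.
Joint ranges: [-2.96, 2.96], [-0.34, 2.1], [-1.41, 1.46], [0.24, 2.44], [-1.37, 4.51], [0.17, 1.92], [-2.96, 2.96]. Speed limits (rad/s): [2.39, 2.39, 3.14, 3.14, 3.14, 3.14, 3.14].

INTERFACE

Orientations are given as a unit quaternion [w, x, y, z].
In Python, from station import bot gives the robot as it stands.
- The arm moves only by the tool jog_arm, never from a script. Its argument "motion" is a list of rows, each a list of 7 numbers: the turn, a rotation vector about the tool's x, y, z in rad, then the shift along the tool's x, y, z in mm, then the finger opening in mm, from 0 to 85.4. A call has 1 to 10 rows; each row is the pose to reach, as a shift and turn from the pose commanded when the call began, along the tool's axes at that moment; what a row does not reach only later rows make up. A row lasts 1/8 s, in which the tool goes at most 62.5 mm and 10.7 degrees, less where a joint would pass 70% of its speed; a pose out of reach is approached as far as the arm can. A call with a gripper value outside its range is refused whole. The fingers move at their own pace and stop on an object; "grip_force" is the grip in N (left out, the last holds). Time passes only in rows, so rows that repeat a pose let the fingers close. It gives the time, the measured TCP pose, the force, the opening and the grip force at its end, in the units of the state.
- bot.get_obs(): the state, without advancing time (a new reading comes with each control period).
- bot.read_camera(name): name is "side" or "top"; returns a dict with "pixels" (384x512x3 uint8, red, green, blue), "camera_matrix" (3x3 intrinsics, pixels), "T" (4x4, takes a point from camera to world coordinates). Camera axes: x right, y down, z forward; pixel columns grow to the right and rows downward; lengths in m; the calibration is good to about 2 mm. A picture is of the moment at which its call begins. There is no depth.
- bot.hand_in(): hands the job in; it is judged then, once.
Trained networks look in a picture, given as the dict that the camera call returned (one of the last four; its "shot" number tells which), for a name from the list of things; names that differ only in an ending like _2 or _b are one class to them, and where a whole thing is asked for, a point or a joint stands for the part that bears it (a point fixed in the world has none). Each returns a list of dicts, best first, with "score" (0 to 1); they miss things now and then, are a little off and sometimes report something else, mostly with a low value. They report only what shows in the picture. A call takes as long as a camera call.
- bot.spot_in(thing, picture): "xy" ([column, row] in pixels, amid what is visible of it).
- bot.tip_of(thing, picture): "xy" ([column, row] in pixels: a listed point, or the origin of a listed thing).
The state is a dict: "t": time; "q": joint angles; "joint_vel": joint speeds; "joint_torque": joint torques, N m; "eef_pos": TCP position; "tool_rot": TCP orientation; "contact_force": force on the tool from outside, world axes, zero at the start; "torque": the same for the moment, N m; "gripper_width": opening from 0.0 (shut) to 1.0 (fully open); "grasp_force": force on a finger pad.
Only numpy, scipy, OpenCV 4.12 (cv2) and the standard library are available. Lean on these libraries where they do the work, as an engineer would, in place of code of your own. Each camera call takes 0.05 s, during which the arm holds its last target. There are 200 camera calls.

## Working session

There is one attempt and no reset: what is moved stays moved. The work goes in short steps, Python scripts to look and compute and a tool call to move; the robot and the scene stay as the last step left them, time stands still between calls to the robot, and variables do not carry over. Pictures are saved under pics/ and viewed, at most 10 in all, crops included, and the job is handed in when it is done.

Besides the shell and the picture viewer there is one more tool, called after "Call:" as name(argument=value, ...), one argument or row to a line, values as JSON. jog_arm: Moves the arm, as the interface text tells. Its arguments: {"type":"object","properties":{"motion":{"type":"array"},"grip_force":{"type":"number"}},"required":["motion"]}

```bash
ls; mkdir -p pics; cat > h.py <<'E'
import numpy as np, cv2
from station import bot
from scipy.spatial.transform import Rotation as R
def ray(p,xy):
    K=p["camera_matrix"];T=np.array(p["T"]);d=np.linalg.inv(K)@[xy[0],xy[1],1];return T[:3,3],T[:3,:3]@d
def atz(p,xy,z):
    o,d=ray(p,xy);return o+d*(z-o[2])/d[2]
def proj(p,X):
    T=np.linalg.inv(p["T"]);c=T[:3,:3]@np.array(X)+T[:3,3];u=p["camera_matrix"]@c;return u[:2]/u[2]
def tri(ps,xys):
    A=[];b=[]
    for p,x in zip(ps,xys):
        o,d=ray(p,x);d=d/np.linalg.norm(d);M=np.eye(3)-np.outer(d,d);A.append(M);b.append(M@o)
    return np.linalg.lstsq(np.vstack(A),np.hstack(b),rcond=None)[0]
def tool(o=None):
    o=o or bot.get_obs();q=o["tool_rot"];return np.array(o["eef_pos"]),R.from_quat([q[1],q[2],q[3],q[0]])
E
python3 - <<'E'
from h import *
ps={n:bot.read_camera(n) for n in("side","top")}
cv2.imwrite("pics/a.png",np.hstack([cv2.cvtColor(ps[n]["pixels"],cv2.COLOR_RGB2BGR) for n in ps])[:, :])
img=cv2.resize(cv2.imread("pics/a.png"),None,fx=.78,fy=.78);cv2.imwrite("pics/a.png",img)
Z=dict(housing=0,pocket=.045,module=0,screw_tray=0,tape_roll=0,screw_cup=0,screwdriver=0.01)
for s in("left","middle","right"):
  Z["bolt_top_"+s]=.078;Z["cap_bar_"+s]=.066;Z["cap_hinge_"+s]=.063
for k,z in Z.items():
  for n in ps:
    r=bot.tip_of(k,ps[n])
    for e in r[:2]: print(k,n,round(e["score"],2),np.round(e["xy"],1),np.round(atz(ps[n],e["xy"],z),4))
o=bot.get_obs();print(o); print(np.round(tool(o)[1].as_matrix(),3))
for n in ps: print(n,np.round(ps[n]["T"],3))
E
```

```text
pics
housing side 0.8 [262.1 191.9] [ 0.5612 -0.0051  0.    ]
housing top 0.8 [255.7 196.7] [ 0.5478 -0.0014  0.    ]
housing top 0.43 [340.4 217. ] [ 0.4802 -0.2999  0.    ]
pocket side 0.84 [272.2 182.2] [ 0.5874 -0.0269  0.045 ]
pocket side 0.46 [219.7 180.6] [0.4479 0.0919 0.045 ]
pocket top 0.88 [257.5 178.3] [ 0.6064 -0.0078  0.045 ]
module side 0.86 [301.7 250.1] [ 0.4814 -0.2911  0.    ]
module top 0.76 [342.5 218.1] [ 0.4765 -0.3072  0.    ]
screw_tray side 0.96 [209.3 139.1] [0.6057 0.4001 0.    ]
screw_tray top 0.71 [140.8 178.2] [0.6086 0.41   0.    ]
screw_tray top 0.63 [288.5 197.9] [ 0.5451 -0.1174  0.    ]
tape_roll side 0.73 [335.8 300.8] [ 0.4282 -0.4782  0.    ]
tape_roll side 0.28 [218.8 179.1] [ 0.4815  0.1496 -0.    ]
tape_roll top 0.7 [394.6 235.7] [ 0.4178 -0.4877  0.    ]
screw_cup side 0.85 [353.7 221.7] [ 0.702  -0.3062  0.    ]
screw_cup top 0.6 [343.  158.2] [ 0.6909 -0.3114  0.    ]
screwdriver side 0.48 [172.7 159.6] [0.403  0.3488 0.01  ]
screwdriver top 0.63 [146.  231.4] [0.4197 0.3781 0.01  ]
bolt_top_left side 0.51 [230.9 170.8] [0.487  0.0782 0.07
[... 1872 characters left out ...]
10e-02,  1.59724848e-03,  3.59252510e-06]), 'eef_pos': array([0.24646419, 0.62841403, 0.23131871]), 'tool_rot': array([-7.10352944e-06,  1.85820351e-01,  9.82583735e-01,  1.95568236e-05]), 'contact_force': array([-0.4862332 , -0.21423294,  0.25989685]), 'torque': array([ 0.04942619,  0.01402612, -0.01798309]), 'grasp_force': 0.0, 'gripper_width': 0.9983362860269405}
[[-0.931  0.365 -0.   ]
 [ 0.365  0.931  0.   ]
 [ 0.     0.    -1.   ]]
side [[ 0.781 -0.381  0.494 -0.154]
 [-0.624 -0.495  0.605 -0.84 ]
 [ 0.014 -0.781 -0.625  0.914]
 [ 0.     0.     0.     1.   ]]
top [[ 0.015 -0.992  0.129  0.386]
 [-1.    -0.014  0.01  -0.042]
 [-0.008 -0.129 -0.992  1.374]
 [ 0.     0.     0.     1.   ]]
```

View pics/a.png

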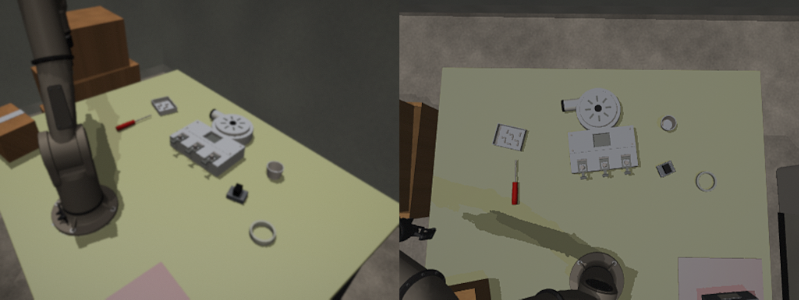

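```bash
python3 - <<'E'
from h import *
a=[]
for n,(c,r) in dict(top=(220,125),side=(205,145)).items():
  p=bot.read_camera(n); im=cv2.cvtColor(p["pixels"],cv2.COLOR_RGB2BGR)
  np.save(n+".npy",p["pixels"]); np.savez(n+"_c.npz",camera_matrix=p["camera_matrix"],T=p["T"])
  cv2.imwrite(f"pics/b_{n}.png",cv2.resize(im[r:r+120,c:c+160],None,fx=5,fy=5,interpolation=cv2.INTER_CUBIC))
E
```

```text
(no output)
```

View pics/b_top.png

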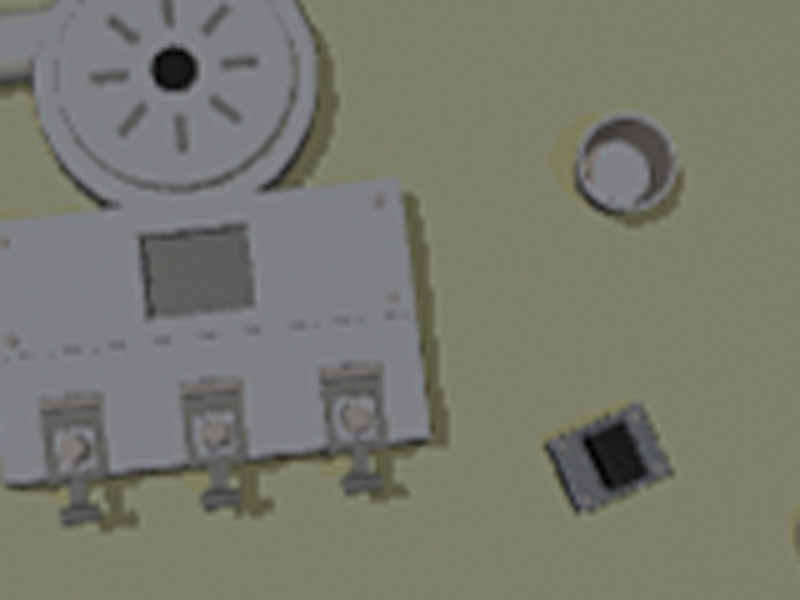

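View pics/b_side.png

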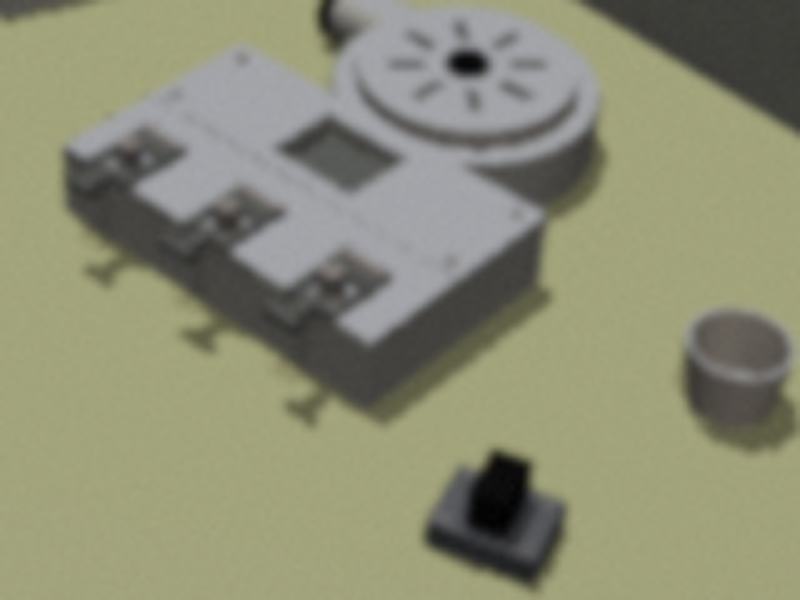

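```bash
cat > fit.py <<'E'
from h import *
from scipy.optimize import least_squares
P={n:dict(np.load(n+"_c.npz")) for n in("top","side")}
off=dict(top=(220,125),side=(205,145))
px=lambda n,u:np.array(off[n])+(np.array(u)+.5)/5-.5
hc={'top':{(95,-145):(398,180),(-85,-145):(430,440),(-85,145):(5,488)},
 'side':{(-85,-145):(370,345),(95,-145):(545,213),(-85,145):(68,150),(95,145):(243,45)}}
pc={'top':{(1,1):(140,237),(1,-1):(247,225),(-1,-1):(255,305),(-1,1):(148,320)},
 'side':{(1,1):(330,118),(1,-1):(402,158),(-1,-1):(352,192),(-1,1):(280,150)}}
def W(v,xy,z):
    c,s=np.cos(v[2]),np.sin(v[2]);x,y=xy[0]/1e3,xy[1]/1e3
    return [v[0]+c*x-s*y,v[1]+s*x+c*y,z]
def res(v,ns):
    r=[]
    for n in ns:
        for k,u in hc[n].items(): r+=list(proj(P[n],W(v,k,.06))-px(n,u))
        for k,u in pc[n].items(): r+=list(proj(P[n],W(v,(v[3]*1e3+29*k[0],v[4]*1e3+37*k[1]),.06))-px(n,u))
    return np.array(r)
for ns in(['top'],['side'],['top','side']):
    s=least_squares(res,[.55,0,.1,.04,0],args=(ns,),loss='soft_l1');v=s.x
    print(ns,np.round(v,4),np.round(W(v,v[3:]*1e3,.045),4),np.round(s.fun,1))
np.save("v.npy",v)
mc=[(545,445),(642,405),(675,472),(580,515)]
q=np.array([atz(P['top'],px('top',u),.022)[:2] for u in mc]);print(q,q.mean(0),np.linalg.norm(np.diff(q,axis=0),axis=1))
# black block via threshold
for n in P:
    im=np.load(n+".npy").max(2); a=off[n]
    x0,y0=(330,205) if n=='top' else (288,232); sub=im[y0:y0+26,x0:x0+30]
    m=(sub<40).astype(np.uint8); k,lab,st,ce=cv2.connectedComponentsWithStats(m)
    i=1+np.argmax(st[1:,4]); pts=np.argwhere(lab==i)[:,::-1].astype(np.float32)
    print(n,st[i],ce[i]+[x0,y0],cv2.minAreaRect(pts), atz(P[n],ce[i]+[x0,y0],.052), atz(P[n],ce[i]+[x0,y0],.037))
E
python3 fit.py
```

```text
['top'] [ 0.5551 -0.0184  0.1271  0.0469 -0.0012] [ 0.6018 -0.0137  0.045 ] [ 0.1 -0.2  0.3  0.  -0.4  0.1 -0.2 -0.2 -0.1 -0.2  0.3  0.5  0.  -0.1]
['side'] [ 0.5548 -0.0193  0.1253  0.0469  0.0008] [ 0.6012 -0.0127  0.045 ] [ 0.3  0.   0.8  0.7 -1.2 -0.9 -0.2 -0.3 -0.1 -0.8  1.2  0.2  0.1  0.7
 -1.2 -0.3]
['top', 'side'] [ 5.551e-01 -1.870e-02  1.262e-01  4.670e-02 -5.000e-04] [ 0.6015 -0.0133  0.045 ] [ 0.2 -0.1  0.4  0.1 -0.3  0.1 -0.3 -0.1 -0.2 -0.1  0.2  0.6 -0.1  0.
  0.3 -0.1  0.7  0.6 -1.2 -1.  -0.3 -0.4  0.1 -0.7  1.4  0.2  0.3  0.7
 -1.  -0.2]
[[ 0.48989114 -0.25515562]
 [ 0.51861611 -0.322473  ]
 [ 0.47251777 -0.34459339]
 [ 0.44198721 -0.27888903]] [ 0.48075306 -0.30027776] [0.07318984 0.0511309  0.07245121]
top [ 7  5 12 13 98] [342.48979592 215.80612245] ((12.600001335144043, 10.700000762939453), (11.627553939819336, 8.497057914733887), 63.43495178222656) [ 0.48079489 -0.29721326  0.052     ] [ 0.48187016 -0.30011339  0.037     ]
side [ 11   4  11  17 141] [304.21276596 244.37588652] ((16.0, 12.0), (16.0, 10.0), 90.0) [ 0.46635872 -0.31080872  0.052     ] [ 0.47715415 -0.30159951  0.037     ]
```

```bash
cat >> h.py <<'E'
def yawq(a): # tool down, tool y along world angle a
    y=np.array([np.cos(a),np.sin(a),0]);z=np.array([0,0,-1.]);return R.from_matrix(np.c_[np.cross(y,z),y,z])
def row(p,r,o=None):
    p0,r0=tool(o); t=(r0.inv()*r).as_rotvec(); s=r0.inv().apply(np.array(p)-p0)*1e3
    print([float(x) for x in np.round(t,3)]+[float(x) for x in np.round(s,1)])
E
python3 - <<'E'
from h import *
for i in range(1,11):
    f=i/10*.55; az=1.197-1.756*f; rad=.672+(.566-.672)*f; a=1.197-2.34*f
    row([rad*np.cos(az),rad*np.sin(az),.231],yawq(a))
E
```

```text
[-0.0, 0.0, 0.129, -64.3, -11.9, 0.3]
[-0.0, 0.0, 0.257, -126.8, -26.9, 0.3]
[-0.0, 0.0, 0.386, -187.0, -47.8, 0.3]
[-0.0, 0.0, 0.515, -244.4, -74.1, 0.3]
[-0.0, 0.0, 0.644, -298.5, -105.7, 0.3]
[-0.0, 0.0, 0.772, -348.8, -142.0, 0.3]
[-0.0, 0.0, 0.901, -395.0, -182.7, 0.3]
[-0.0, 0.0, 1.03, -436.5, -227.2, 0.3]
[-0.0, 0.0, 1.158, -473.2, -275.2, 0.3]
[-0.0, 0.0, 1.287, -504.8, -326.0, 0.3]
```

Call:
jog_arm(
  motion=[
    [0,0,0.13,-62,-12,0,85],
    [0,0,0.26,-124,-27,0,85],
    [0,0,0.39,-184,-48,0,85],
    [0,0,0.515,-242,-74,0,85],
    [0,0,0.64,-296,-106,0,85],
    [0,0,0.77,-347,-142,0,85],
    [0,0,0.9,-394,-183,0,85],
    [0,0,1.03,-436,-227,0,85],
    [0,0,1.16,-473,-275,0,85],
    [0,0,1.285,-505,-326,0,85],
  ],
  grip_force=40,
)

```text
t: 3.05
eef_pos: [0.5983, 0.1384, 0.2315]
tool_rot: [0.0, 0.739, 0.674, 0.0]
contact_force: [1.0, 0.2, -0.1]
gripper_width: 0.996
grasp_force: 0.0
```

```bash
python3 - <<'E'
from h import *
o=bot.get_obs();p,r=tool();print(o["t"],o["q"].round(2),p)
az0=np.arctan2(p[1],p[0]);r0=np.hypot(p[0],p[1]);m=r.as_matrix();a0=np.arctan2(m[1,1],m[0,1]);print(az0,a0)
for i in range(1,10):
    f=i/9; az=az0+(-.559-az0)*f; rad=r0+(.566-r0)*f; a=a0+(-1.14-a0)*f
    row([rad*np.cos(az),rad*np.sin(az),.231-.1*max(0,f-.6)/.4],yawq(a))
E
```

```text
3.05 [-0.67  0.4   0.45  1.73 -0.2   1.05 -0.24] [0.59828326 0.13841595 0.23152087]
0.22735512984155307 -0.09242574650637936
[0.001, -0.0, 0.116, -52.8, 9.4, 0.5]
[0.001, -0.0, 0.233, -105.8, 14.1, 0.5]
[0.001, -0.0, 0.349, -158.6, 14.1, 0.5]
[0.001, -0.0, 0.466, -210.7, 9.5, 0.5]
[0.001, -0.0, 0.582, -261.7, 0.4, 0.5]
[0.001, -0.0, 0.698, -311.2, -13.1, 17.1]
[0.001, -0.001, 0.815, -359.0, -30.7, 44.9]
[0.001, -0.001, 0.931, -404.6, -52.3, 72.6]
[0.001, -0.001, 1.048, -447.7, -77.5, 100.4]
```

Call:
jog_arm(
  motion=[
    [0,0,0.116,-53,9,0,85],
    [0,0,0.233,-106,14,0,85],
    [0,0,0.35,-159,14,0,85],
    [0,0,0.466,-211,9,0,85],
    [0,0,0.58,-262,0,0,85],
    [0,0,0.7,-311,-13,17,85],
    [0,0,0.815,-359,-31,45,85],
    [0,0,0.93,-405,-52,73,85],
    [0,0,1.05,-448,-77,100,85],
    [0,0,1.05,-448,-77,100,85],
  ],
)

```text
t: 4.3
eef_pos: [0.4771, -0.3022, 0.1299]
tool_rot: [-0.0, 0.978, 0.211, -0.002]
contact_force: [0.1, 0.2, 0.2]
gripper_width: 0.997
grasp_force: 0.0
```

```bash
python3 - <<'E'
from h import *
o=bot.get_obs();p,r=tool();print(o["t"],o["q"].round(2),p)
for z in (.08,.025): row([.480,-.2995,z],yawq(.43-np.pi/2))
for n in("top","side"):
  c=bot.read_camera(n); u=proj(c,[.48,-.3,.05]).astype(int); x,y=u-[40,45] 
  im=cv2.cvtColor(c["pixels"],cv2.COLOR_RGB2BGR)[y:y+75,x:x+80]
  cv2.imwrite(f"pics/{n}_m.png",cv2.resize(im,None,fx=5,fy=5,interpolation=cv2.INTER_CUBIC))
cv2.imwrite("pics/m.png",np.hstack([cv2.imread("pics/top_m.png"),cv2.imread("pics/side_m.png")]))
E
```

```text
4.3 [-0.09  0.51  0.72  1.95 -0.44  0.85 -0.28] [ 0.47706519 -0.30220278  0.12985451]
[-0.001, 0.004, -0.006, 4.0, -1.2, 49.8]
[-0.001, 0.004, -0.006, 4.2, -1.1, 104.8]
```

View pics/m.png

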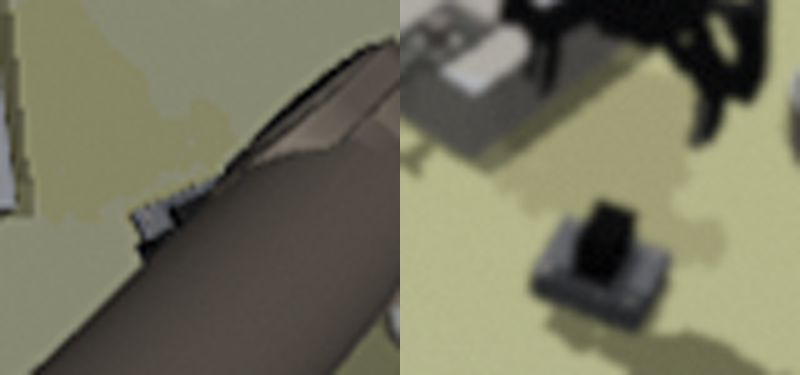

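Call:
jog_arm(
  motion=[
    [0,0.002,-0.006,4,-1,40,85],
    [0,0.004,-0.006,4,-1,75,85],
    [0,0.004,-0.006,4,-1,95,85],
    [0,0.004,-0.006,4,-1,105,85],
    [0,0.004,-0.006,4,-1,105,60],
    [0,0.004,-0.006,4,-1,105,30],
    [0,0.004,-0.006,4,-1,105,10],
    [0,0.004,-0.006,4,-1,105,10],
    [0,0.004,-0.006,4,-1,105,10],
    [0,0.004,-0.006,4,-1,105,10],
  ],
  grip_force=40,
)

```text
t: 5.65
eef_pos: [0.4853, -0.2968, 0.0272]
tool_rot: [-0.0, 0.976, 0.218, 0.003]
contact_force: [-0.7, 1.3, 5.9]
gripper_width: 0.295
grasp_force: 41.1
```

Call:
jog_arm(
  motion=[
    [0,0,0,0,0,-10,10],
    [0,0,0,0,0,-50,10],
    [0,0,0,0,0,-110,10],
    [0,0,0,0,0,-110,10],
    [0,0,0,0,0,-110,10],
  ],
)

```text
t: 6.28
eef_pos: [0.484, -0.2959, 0.1363]
tool_rot: [-0.001, 0.976, 0.218, 0.002]
contact_force: [0.2, 0.6, -2.5]
gripper_width: 0.299
grasp_force: 40.2
```

```bash
python3 - <<'E'
from h import *
o=bot.get_obs();p,r=tool();print(o["t"],o["q"].round(2),p,o["contact_force"],o["gripper_width"]);print(r.as_matrix().round(3))
c=bot.read_camera("side"); u=proj(c,p).astype(int); x,y=u-[50,50]
im=cv2.cvtColor(c["pixels"],cv2.COLOR_RGB2BGR)[y:y+90,x:x+100]
print(x,y,[(proj(c,p+r.apply([a,b,z]))-[x,y])*6 for a,b,z in((-.027,-.035,.003),(-.027,.035,.003),(.027,.035,.003),(.027,-.035,.003))])
cv2.imwrite("pics/l.png",cv2.resize(im,None,fx=6,fy=6,interpolation=cv2.INTER_CUBIC))
E
```

```text
6.275 [-0.11  0.5   0.72  1.94 -0.44  0.86 -0.28] [ 0.48403718 -0.29594463  0.13626928] [ 0.20042195  0.55061547 -2.45151716] 0.2985715788421793
[[ 0.905  0.425  0.004]
 [ 0.425 -0.905  0.002]
 [ 0.004 -0.001 -1.   ]]
257 167 [array([213.07406901, 321.6554394 ]), array([355.45441116, 370.29000696]), array([393.80294227, 297.46694632]), array([255.28302575, 251.89402209])]
```

View pics/l.png

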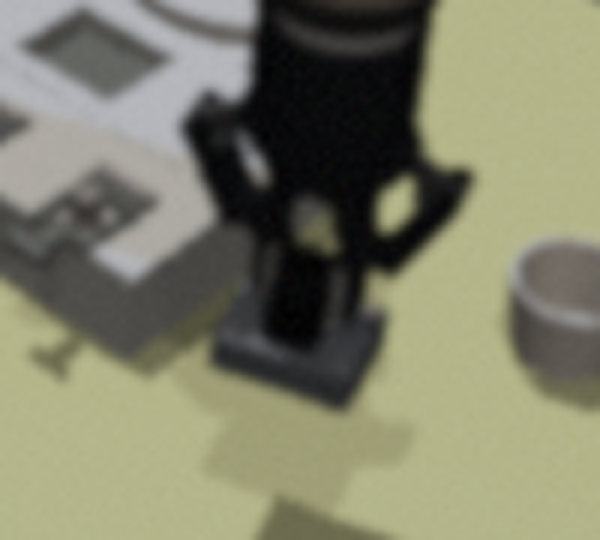

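```bash
python3 - <<'E'
from h import *
from scipy.optimize import least_squares
P=dict(np.load("side_c.npz"));p,r=tool()
k={(-27,-35,0):(217,338),(-27,35,0):(345,384),(27,35,0):(385,314),(-27,-35,22):(213,362),(-27,35,22):(343,408),(27,35,22):(380,336)}
f=lambda v,fix:np.hstack([proj(P,p+r.apply(np.array([a+v[0],b+v[1],c+(5.2 if fix else v[2])])/1e3))-(np.array([257,167])+(np.array(u)+.5)/6-.5) for (a,b,c),u in k.items()])
for fix in(0,1):
  s=least_squares(f,[0,0,5],args=(fix,));print(s.x,s.fun.round(1))
E
```

```text
[ 63.59128468 -19.20976016  72.29789337] [-0.1 -0.7  0.5 -0.8 -0.3 -0.4  0.1  0.5  0.   0.3 -0.3  1.1]
[-2.99319686 -1.60474877  5.        ] [-1.4 -1.   0.9 -0.6  0.7 -1.1 -1.3  0.5  0.4  1.   0.6  0.8]
```

```bash
python3 - <<'E'
from h import *
p,r=tool();t=np.array([.6055,-.0128,.132])
row(t,yawq(-1.445))
E
```

```text
[-0.002, -0.003, 0.313, 230.6, -204.2, 4.6]
```

Call:
jog_arm(
  motion=[
    [0,0,0.04,29,-26,0,10],
    [0,0,0.09,66,-58,0,10],
    [0,0,0.14,104,-92,0,10],
    [0,0,0.19,140,-124,0,10],
    [-0.001,-0.002,0.24,177,-157,0,10],
    [-0.002,-0.003,0.28,208,-184,2,10],
    [-0.002,-0.003,0.313,230.6,-204,4,10],
    [-0.002,-0.003,0.313,230.6,-204,4,10],
    [-0.002,-0.003,0.313,230.6,-204,4,10],
  ],
)

```text
t: 7.45
eef_pos: [0.6052, -0.015, 0.1322]
tool_rot: [0.001, 0.998, 0.063, -0.001]
contact_force: [-0.9, 0.2, -1.0]
gripper_width: 0.294
grasp_force: 40.0
```

```bash
python3 - <<'E'
from h import *
o=bot.get_obs();p,r=tool();print(o["t"],p,o["gripper_width"]);print(r.as_matrix().round(3));row([.6055,-.0128,.132],yawq(-1.445))
ims=[]
for n in("side","top"):
  c=bot.read_camera(n); x,y=proj(c,[.6,-.013,.09]).astype(int)-[33,40]
  im=cv2.cvtColor(c["pixels"],cv2.COLOR_RGB2BGR)[y:y+75,x:x+66]
  print(n,x,y);ims.append(cv2.resize(im,None,fx=6,fy=6,interpolation=cv2.INTER_CUBIC))
  for v in((-4,0,5.2),):
    q=[(proj(c,p+r.apply(np.array([a+v[0],b+v[1],z+v[2]])/1e3))-[x,y]+.5)*6-.5 for z in(0,22) for a,b in((-27,-35),(-27,35),(27,35),(27,-35))]
    if n=="side":
      print(np.round(q))
cv2.imwrite("pics/p.png",np.hstack(ims))
E
```

```text
7.45 [ 0.60524692 -0.01502205  0.13218999] 0.2943135379373792
[[ 0.992  0.125 -0.001]
 [ 0.125 -0.992 -0.002]
 [-0.001  0.002 -1.   ]]
[0.002, 0.001, -0.001, 0.5, -2.2, 0.2]
side 239 128
[[135. 189.]
 [228. 241.]
 [291. 201.]
 [200. 151.]
 [135. 220.]
 [226. 273.]
 [289. 232.]
 [198. 182.]]
top 225 137
```

View pics/p.png

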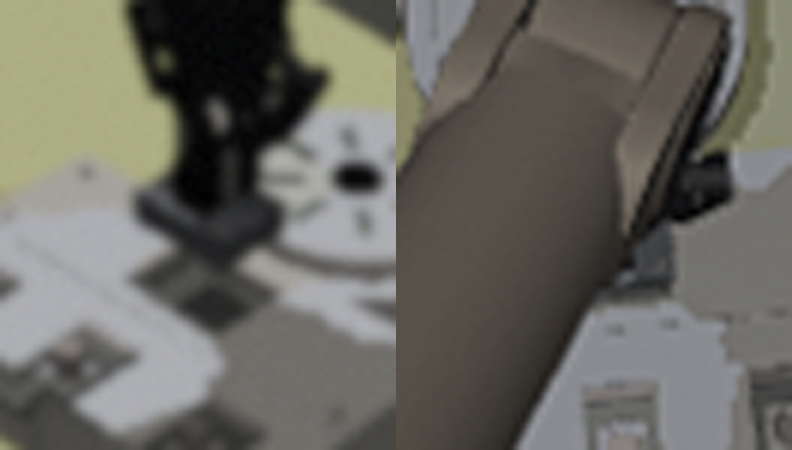

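```bash
cat > look.py <<'E'
from h import *
import sys
def look(name,v=(-4,0,5.2),ctr=(.6,-.013,.09),s=10,w=38,h=34):
  p,r=tool();c=bot.read_camera("side"); x,y=proj(c,ctr).astype(int)-[w//2,h//2]
  im=cv2.cvtColor(c["pixels"],cv2.COLOR_RGB2BGR)[y:y+h,x:x+w]
  im=(255*(cv2.resize(im,None,fx=s,fy=s,interpolation=cv2.INTER_CUBIC)/255.)**.5).astype(np.uint8);raw=im.copy()
  q=[tuple(np.round((proj(c,p+r.apply(np.array([a+v[0],b+v[1],z+v[2]])/1e3))-[x,y]+.5)*s).astype(int).tolist()) for z in(0,22) for a,b in((-27,-35),(-27,35),(27,35),(27,-35))]
  for i,j in((0,1),(1,2),(4,5),(5,6),(0,4),(1,5),(2,6)): cv2.line(im,q[i],q[j],(0,255,0),1)
  V=np.load("v.npy");yw=V[2];e=np.array([np.cos(yw),np.sin(yw),0]);f=np.array([-e[1],e[0],0]);C=np.array([.6015,-.0133,.06])
  g=[tuple(np.round((proj(c,C+e*a+f*b)-[x,y]+.5)*s).astype(int).tolist()) for a,b in((.029,.037),(.029,-.037),(-.029,-.037),(-.029,.037))]
  for i in range(4): cv2.line(im,g[i],g[(i+1)%4],(0,0,255),1)
  cv2.imwrite(f"pics/{name}.png",np.hstack([raw,im]));print(x,y,q)
if __name__=="__main__": look(sys.argv[1])
E
python3 look.py p2
```

```text
253 151 [(88, 85), (242, 171), (349, 105), (196, 22), (87, 137), (239, 224), (345, 157), (193, 74)]
```

View pics/p2.png

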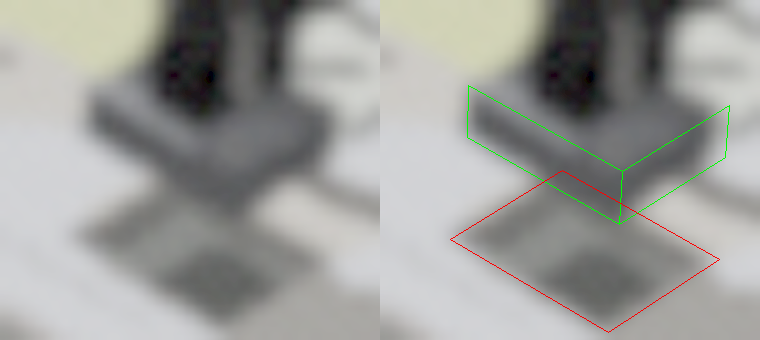

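Call:
jog_arm(
  motion=[
    [0,0,0,0,0,15,10],
    [0,0,0,0,0,30,10],
    [0,0,0,0,0,40,10],
    [0,0,0,0,0,40,10],
    [0,0,0,0,0,40,10],
  ],
)

```text
t: 8.22
eef_pos: [0.6067, -0.0141, 0.0934]
tool_rot: [0.001, 0.998, 0.063, 0.001]
contact_force: [0.2, -0.3, -1.7]
gripper_width: 0.298
grasp_force: 40.0
```

```bash
python3 - <<'E'
from h import *
from look import look
o=bot.get_obs();p,r=tool();print(o["t"],p,o["contact_force"]);print(r.as_matrix().round(4));row([.6055,-.0128,.092],yawq(-1.445))
look("p3",ctr=(.6,-.013,.06))
E
```

```text
8.225 [ 0.60670484 -0.01413685  0.09337905] [ 0.15448565 -0.29349715 -1.74557555]
[[ 0.9921  0.1253  0.0017]
 [ 0.1253 -0.9921 -0.0012]
 [ 0.0015  0.0014 -1.    ]]
[0.001, -0.002, -0.0, -1.0, -1.5, 1.4]
253 158 [(86, 105), (236, 192), (341, 125), (191, 41), (84, 156), (233, 244), (337, 175), (188, 91)]
```

View pics/p3.png

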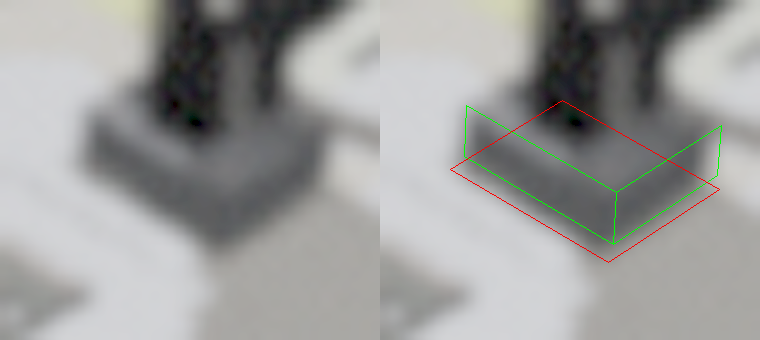

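Call:
jog_arm(
  motion=[
    [0.001,-0.002,0,0,-1,2,10],
    [0.001,-0.002,0,0,-1,4,10],
    [0.001,-0.002,0,0,-1,7,10],
    [0.001,-0.002,0,0,-1,10,10],
    [0.001,-0.002,0,0,-1,10,10],
  ],
)

```text
t: 8.9
eef_pos: [0.6061, -0.013, 0.0829]
tool_rot: [0.0, 0.998, 0.063, -0.001]
contact_force: [-0.1, -0.2, -1.1]
gripper_width: 0.301
grasp_force: 40.0
```

Call:
jog_arm(
  motion=[
    [0,0,0,0,0,3,10],
    [0,0,0,0,0,6,10],
    [0,0,0,0,0,9,10],
    [0,0,0,0,0,11,10],
    [0,0,0,0,0,11,10],
  ],
)

```text
t: 9.52
eef_pos: [0.6064, -0.0131, 0.0724]
tool_rot: [0.0, 0.998, 0.063, -0.0]
contact_force: [-0.3, 0.2, 1.3]
gripper_width: 0.293
grasp_force: 40.4
```

Call:
jog_arm(
  motion=[
    [0,0,0,0,0,1,10],
    [0,0,0,0,0,1,10],
    [0,0,0,0,0,1,60],
    [0,0,0,0,0,1,60],
    [0,0,0,0,0,1,60],
    [0,0,0,0,0,-20,60],
    [0,0,0,0,0,-60,60],
    [0,0,0,0,0,-90,60],
    [0,0,0,0,0,-90,60],
  ],
)

```text
t: 10.65
eef_pos: [0.6084, -0.0135, 0.1659]
tool_rot: [0.0, 0.998, 0.063, 0.003]
contact_force: [-0.3, 0.2, -0.9]
gripper_width: 0.705
grasp_force: 0.0
```

```bash
python3 - <<'E'
from h import *
from look import look
o=bot.get_obs();p,r=tool();print(o["t"],p,o["contact_force"],o["gripper_width"],o["q"].round(2))
V=np.load("v.npy");print(V)
c,s=np.cos(V[2]),np.sin(V[2])
# bolts: bar local x=-111, hinge -35 ; detect bolt local coords
for n in("side","top"):
  c_=bot.read_camera(n)
  for k,z in(("bolt_top_",.078),("cap_bar_",.066),("cap_hinge_",.063),("module",.045)):
    for sd in(("left","middle","right") if k!="module" else [""]):
      for e in bot.tip_of(k+sd,c_)[:2]:
        d=atz(c_,e["xy"],z)[:2]-V[:2];print(n,k+sd,round(e["score"],2),np.round([c*d[0]+s*d[1],-s*d[0]+c*d[1]],4))
look("seat",ctr=(.6,-.013,.06),w=76,h=55)
im=cv2.imread("pics/seat.png");cv2.imwrite("pics/seat.png",im[:,:760])
E
```

```text
10.65 [ 0.60835893 -0.01349493  0.16588941] [-0.32860426  0.19632075 -0.86173873] 0.7053719215551498 [-0.67  0.56  0.83  1.83 -0.49  0.97 -1.08]
[ 5.55117415e-01 -1.87415040e-02  1.26218815e-01  4.67007415e-02
 -4.80911537e-04]
side bolt_top_left 0.42 [-0.0505  0.1114]
side bolt_top_left 0.24 [-0.0673  0.008 ]
side bolt_top_middle 0.41 [-0.0723  0.019 ]
side bolt_top_middle 0.32 [0.0351 0.2967]
side bolt_top_right 0.55 [-0.0719 -0.1043]
side bolt_top_right 0.49 [-0.1207 -0.1029]
side cap_bar_left 0.69 [-0.0428  0.1215]
side cap_bar_left 0.68 [-0.1092  0.1038]
side cap_bar_middle 0.61 [-0.128   0.0039]
side cap_bar_middle 0.29 [-0.2287 -0.4589]
side cap_bar_right 0.6 [-0.1027 -0.0928]
side cap_bar_right 0.22 [-0.0358 -0.0128]
side cap_hinge_left 0.97 [-0.0341  0.0865]
side cap_hinge_left 0.41 [-0.108  -0.0953]
side cap_hinge_middle 0.73 [-0.0208 -0.0065]
side cap_hinge_right 0.71 [-0.052  -0.0957]
side module 0.8 [0.0487 0.0236]
top bolt_top_middle 0.45 [-0.0568  0.0002]
top bolt_top_right 0.59 [-0.0597 -0.0975]
top cap_bar_middle 0.65 [-0.1079  0.0094]
top cap_hinge_left 0.76 [-0.0315  0.0898]
top cap_hinge_middle 0.64 [-0.0336  0.0015]
top cap_hinge_right 0.79 [-0.0426 -0.0964]
top cap_hinge_right 0.68 [-0.1915 -0.4306]
top module 0.65 [0.0378 0.0074]
234 148 [(278, 38), (433, 124), (541, 58), (386, -24), (276, 92), (430, 178), (537, 112), (383, 30)]
```

View pics/seat.png

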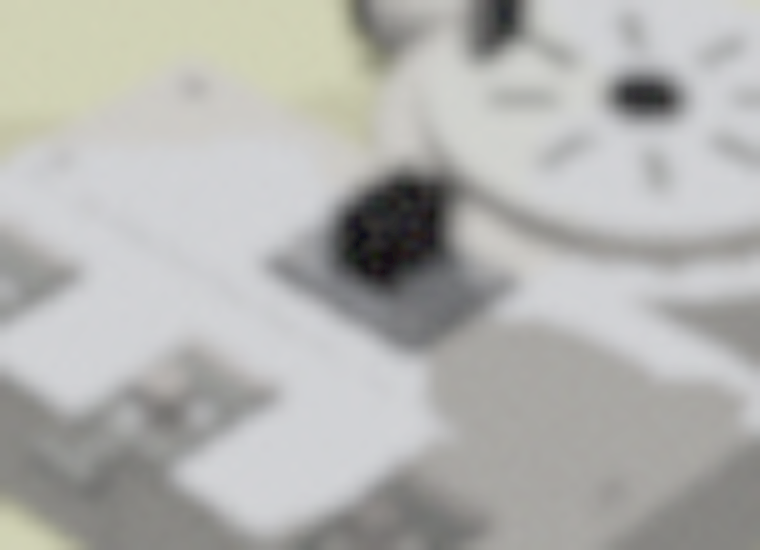

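```bash
cat > loc.py <<'E'
from h import *
V=np.load("v.npy");c,s=np.cos(V[2]),np.sin(V[2])
L=lambda X:(np.array([c*(X[0]-V[0])+s*(X[1]-V[1]),-s*(X[0]-V[0])+c*(X[1]-V[1])])*1e3).round(1)
Wd=lambda x,y,z:np.array([V[0]+(c*x-s*y)/1e3,V[1]+(s*x+c*y)/1e3,z])
E
python3 - <<'E'
from loc import *
off=dict(top=(220,125),side=(205,145))
for n,d in dict(top={"bolt":[(75,448),(215,433),(357,415)],"bar":[(81,513),(221,497),(362,482)]},side={"bolt":[(130,155),(228,210),(335,280)],"bar":[(95,182),(190,240),(288,308)]}).items():
  P=dict(np.load(n+"_c.npz"))
  for k,z in(("bolt",.078),("bar",.068)):
    for u in d[k]: print(n,k,L(atz(P,np.array(off[n])+(np.array(u)+.5)/5-.5,z)))
for y in(95,0,-95): print(Wd(-62,y,.1).round(4))
row(Wd(-62,-95,.1),yawq(-1.445))
E
```

```text
top bolt [-64.8  93. ]
top bolt [-65.3  -0.5]
top bolt [-63.9 -95.6]
top bar [-107.6   94.2]
top bar [-107.4    0.3]
top bar [-107.9  -94.3]
side bolt [-74.8  85.4]
side bolt [-69.7  -3.7]
side bolt [ -71.7 -101.1]
side bar [-103.5   89.9]
side bar [-100.8    0.5]
side bar [-103.8  -90.8]
[0.4817 0.0677 0.1   ]
[ 0.4936 -0.0265  0.1   ]
[ 0.5056 -0.1208  0.1   ]
[0.0, 0.001, 0.0, -113.5, 94.4, 62.3]
```

Call:
jog_arm(
  motion=[
    [0,0,0,-35,28,0,30],
    [0,0,0,-80,64,0,0],
    [0,0,0,-117,94,20,0],
    [0,0,0,-117,94,62,0],
    [0,0,0,-117,94,75,0],
    [0,0,0,-117,94,75,0],
    [0,0,0,-117,94,75,0],
  ],
)

```text
t: 12.68
eef_pos: [0.5033, -0.1209, 0.0883]
tool_rot: [0.0, 0.998, 0.063, 0.0]
contact_force: [1.0, 0.0, 0.0]
gripper_width: -0.001
grasp_force: 0.0
```

```bash
python3 - <<'E'
from loc import *
o=bot.get_obs();print(o["t"],L(o["eef_pos"]),o["eef_pos"],o["contact_force"],o["gripper_width"],o["q"].round(2));row(Wd(-66,-95,.078),yawq(-1.445))
E
```

```text
12.675 [-64.3 -94.8] [ 0.50325506 -0.12085459  0.08830693] [0.98330008 0.0405628  0.04860681] -0.0008744382238203353 [-0.48  0.53  0.77  2.09 -0.55  0.73 -0.8 ]
[0.001, -0.001, 0.001, -1.7, 0.2, 10.3]
```

Descend in small steps to 2–3 mm past contact.

Call:
jog_arm(
  motion=[
    [0,0,0,-1,0,5,0],
    [0,0,0,-1,0,9,0],
    [0,0,0,-1,0,11,0],
    [0,0,0,-1,0,13,0],
    [0,0,0,-1,0,13,0],
  ],
)

```text
t: 13.3
eef_pos: [0.5015, -0.121, 0.077]
tool_rot: [-0.002, 0.998, 0.062, 0.0]
contact_force: [-11.8, 4.4, 39.2]
gripper_width: 0.001
grasp_force: 19.3
```

Call:
jog_arm(
  motion=[
    [0,0,0,0,0,-10,0],
    [0,0,0,0,-15,-20,0],
    [0,0,0,0,-60,-20,0],
    [0,0,0,0,-95,-15,0],
    [0,0,0,0,-95,-11,0],
    [0,0,0,0,-95,-11,0],
  ],
)

```text
t: 14.05
eef_pos: [0.489, -0.0273, 0.0852]
tool_rot: [0.0, 0.998, 0.063, -0.001]
contact_force: [-0.5, -0.1, 0.2]
gripper_width: -0.001
grasp_force: 0.0
```

```bash
python3 - <<'E'
from loc import *
o=bot.get_obs();print(o["t"],L(o["eef_pos"]),o["eef_pos"],o["contact_force"],o["q"].round(2));row(Wd(-66,0,.078),yawq(-1.445))
E
```

```text
14.05 [-66.7  -0.2] [ 0.48900316 -0.02732976  0.08517086] [-0.46894051 -0.13684071  0.2428051 ] [-0.69  0.5   0.79  2.15 -0.55  0.7  -0.97]
[0.001, 0.001, -0.0, 0.7, -0.2, 7.2]
```

Call:
jog_arm(
  motion=[
    [0,0,0,0,0,4,0],
    [0,0,0,0,0,7,0],
    [0,0,0,0,0,8.5,0],
    [0,0,0,0,0,9.5,0],
    [0,0,0,0,0,9.5,0],
  ],
)

```text
t: 14.68
eef_pos: [0.4893, -0.0278, 0.0772]
tool_rot: [-0.001, 0.998, 0.062, -0.0]
contact_force: [-6.7, 0.4, 24.2]
gripper_width: -0.0
grasp_force: 11.9
```

Call:
jog_arm(
  motion=[
    [0,0,0,0,0,-10,0],
    [0,0,0,0,-15,-18,0],
    [0,0,0,0,-60,-18,0],
    [0,0,0,0,-95,-12,0],
    [0,0,0,0,-95,-8,0],
    [0,0,0,0,-95,-8,0],
  ],
)

```text
t: 15.42
eef_pos: [0.4771, 0.0667, 0.0837]
tool_rot: [0.0, 0.998, 0.063, -0.001]
contact_force: [-0.4, -1.1, 0.3]
gripper_width: 0.004
grasp_force: 0.0
```

```bash
python3 - <<'E'
from loc import *
o=bot.get_obs();print(o["t"],L(o["eef_pos"]),o["eef_pos"],o["contact_force"],o["q"].round(2));row(Wd(-66,95,.078),yawq(-1.445))
E
```

```text
15.425 [-66.6  94.5] [0.47712896 0.06666821 0.08367976] [-0.38567007 -1.0652272   0.34286978] [-0.9   0.49  0.8   2.17 -0.56  0.69 -1.16]
[0.001, 0.001, -0.001, 0.6, -0.5, 5.7]
```

Call:
jog_arm(
  motion=[
    [0,0,0,0,0,4,0],
    [0,0,0,0,0,6,0],
    [0,0,0,0,0,8,0],
    [0,0,0,0,0,8,0],
  ],
)

```text
t: 15.92
eef_pos: [0.4772, 0.0672, 0.0757]
tool_rot: [0.0, 0.998, 0.063, -0.0]
contact_force: [0.5, -0.3, -0.7]
gripper_width: 0.0
grasp_force: 0.0
```

Call:
jog_arm(
  motion=[
    [0,0,0,0,0,2,0],
    [0,0,0,0,0,4,0],
    [0,0,0,0,0,4,0],
  ],
)

```text
t: 16.3
eef_pos: [0.4771, 0.0676, 0.0716]
tool_rot: [0.0, 0.998, 0.063, -0.001]
contact_force: [-0.2, 0.0, -1.0]
gripper_width: 0.002
grasp_force: 0.0
```

Call:
jog_arm(
  motion=[
    [0,0,0,0,0,1,0],
    [0,0,0,0,0,2,0],
    [0,0,0,0,0,2.5,0],
    [0,0,0,0,0,2.5,0],
  ],
)

```text
t: 16.8
eef_pos: [0.4773, 0.0677, 0.0708]
tool_rot: [-0.001, 0.998, 0.063, -0.001]
contact_force: [-8.1, 0.2, 27.9]
gripper_width: 0.001
grasp_force: 14.1
```

Call:
jog_arm(
  motion=[
    [0,0,0,0,0,-12,0],
    [0,0,0,0,0,-35,30],
    [0,0,0,-25,0,-40,50],
    [0,0,0,-45,0,-40,50],
    [0,0,0,-45,0,-40,50],
    [0,0,0,-45,0,-40,50],
  ],
)

```text
t: 17.55
eef_pos: [0.4337, 0.0623, 0.1096]
tool_rot: [0.0, 0.998, 0.063, 0.0]
contact_force: [-0.1, 1.7, -0.1]
gripper_width: 0.59
grasp_force: 0.0
```

```bash
python3 - <<'E'
from loc import *
o=bot.get_obs();print(o["t"],L(o["eef_pos"]),o["eef_pos"],o["contact_force"],o["gripper_width"],o["q"].round(2));row(Wd(-111,95,.05),yawq(-1.445))
p=bot.read_camera("top");q=bot.read_camera("side")
for n,P in(("top",p),("side",q)):
  for e in bot.tip_of("cap_bar_left",P)[:2]+bot.tip_of("bolt_top_left",P)[:1]: print(n,e["score"],L(atz(P,e["xy"],.068)))
E
```

```text
17.55 [-110.3   95.7] [0.43366284 0.06226902 0.1095747 ] [-0.14397306  1.70357639 -0.09339354] 0.5896141505857909 [-1.01  0.38  0.89  2.25 -0.47  0.7  -1.24]
[0.0, -0.0, 0.001, -0.7, 0.6, 59.6]
side 0.68 [-107.5  111.8]
side 0.45 [-16.   99.5]
```

Call:
jog_arm(
  motion=[
    [0,0,0,0,0,20,50],
    [0,0,0,0,0,40,50],
    [0,0,0,0,0,52,50],
    [0,0,0,0,0,59,50],
    [0,0,0,0,0,59,50],
    [0,0,0,0,0,59,35],
    [0,0,0,0,0,59,10],
    [0,0,0,0,0,59,10],
    [0,0,0,0,0,59,10],
  ],
)

```text
t: 18.98
eef_pos: [0.4328, 0.0623, 0.0506]
tool_rot: [-0.0, 0.998, 0.063, -0.0]
contact_force: [-1.5, 1.8, 2.0]
gripper_width: 0.288
grasp_force: 39.2
```

```bash
python3 - <<'E'
from loc import *
o=bot.get_obs();p,r=tool();print(o["t"],L(o["eef_pos"]),o["eef_pos"],o["contact_force"],o["gripper_width"],o["q"].round(2))
# rows: bar rel. TCP in tool frame assumed fixed point b; rotate by th about tool y while bar follows arc
h=np.array([-35,63.]);b0=np.array([-111,66.]);t0=np.array([L(p)[0],p[2]*1e3]);t0[0]=-110.5
for i in range(1,9):
    a=np.deg2rad(46)*i/8;th=.35*i/8
    rot=lambda v,g:np.array([v[0]*np.cos(g)+v[1]*np.sin(g),-v[0]*np.sin(g)+v[1]*np.cos(g)])
    # cap opening: bar (-x side) rises => clockwise seen with x right,z up
    b=h+rot(b0-h,a); t=b+rot(t0-b0,th); d=t-t0
    print([0,-round(th,3),0,round(d[0],1),0,-round(d[1],1),10])
E
```

```text
18.975 [-111.1   95.8] [0.43280541 0.06228499 0.05055586] [-1.45882203  1.79028407  1.97222143] 0.28821342358097435 [-0.88  0.49  0.73  2.28 -0.62  0.57 -1.11]
[0, -0.044, 0, np.float64(0.0), 0, np.float64(-7.6), 10]
[0, -0.087, 0, np.float64(0.8), 0, np.float64(-15.1), 10]
[0, -0.131, 0, np.float64(2.3), 0, np.float64(-22.5), 10]
[0, -0.175, 0, np.float64(4.5), 0, np.float64(-29.6), 10]
[0, -0.219, 0, np.float64(7.4), 0, np.float64(-36.4), 10]
[0, -0.262, 0, np.float64(11.0), 0, np.float64(-42.9), 10]
[0, -0.306, 0, np.float64(15.3), 0, np.float64(-49.0), 10]
[0, -0.35, 0, np.float64(20.0), 0, np.float64(-54.5), 10]
```

Call:
jog_arm(
  motion=[
    [0,-0.044,0,0,0,-7.6,10],
    [0,-0.087,0,0.8,0,-15,10],
    [0,-0.131,0,2.3,0,-22.5,10],
    [0,-0.175,0,4.5,0,-29.5,10],
    [0,-0.219,0,7.4,0,-36.5,10],
    [0,-0.262,0,11,0,-43,10],
    [0,-0.306,0,15.3,0,-49,10],
    [0,-0.35,0,20,0,-54.5,10],
    [0,-0.35,0,20,0,-54.5,10],
  ],
)

```text
t: 20.1
eef_pos: [0.4511, 0.0646, 0.1042]
tool_rot: [0.011, 0.982, 0.062, -0.176]
contact_force: [-3.8, 3.2, -2.7]
gripper_width: 0.288
grasp_force: 39.6
```

```bash
python3 - <<'E'
from loc import *
o=bot.get_obs();p,r=tool();print(o["t"],L(p),p,o["contact_force"],o["gripper_width"],o["grasp_force"],o["q"].round(2))
b=p-r.apply([0,0,.0155]);l=L(b);print(l,b[2],np.rad2deg(np.arctan2(b[2]*1e3-63,-35-l[0])-np.arctan2(3,76)))
P=bot.read_camera("side");x,y=205,140
cv2.imwrite("pics/end.png",cv2.resize(cv2.cvtColor(P["pixels"],cv2.COLOR_RGB2BGR)[y:y+90,x:x+120],None,fx=6,fy=6,interpolation=cv2.INTER_CUBIC))
E
```

```text
20.1 [-92.7  95.8] [0.45110907 0.06461383 0.10423206] [-3.82963958  3.20125817 -2.72132624] 0.2884704522974054 39.59824025630951 [-0.83  0.63  0.8   1.97 -0.46  1.13 -1.22]
[-87.3  95.8] 0.11876743269944023 44.57724994311595
```

View pics/end.png

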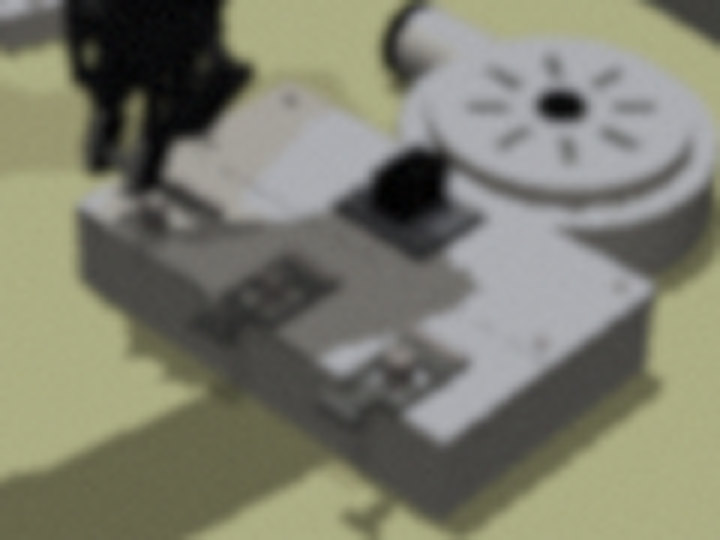

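The module is seated, the left cap is held up between the fingers at (150,180), and the middle and right caps are shut. I am handing in now.

```bash
python3 -c "
from station import bot
print(bot.hand_in())"
```

```text
the job is handed in; nothing more can be done
None
```

The module is seated in the pocket and released. The left bolt was the loose one and is pushed in fully to its 7 mm stop, its cap is held at about 45° with the other caps left shut, and the job is handed in (no verdict was returned).

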